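# Put the check weights back in their seats

### The job

The load check is finished: put the four check weights away, each standing upright in the recess of the wooden seat made for its size - the largest weight in the widest recess, the smallest in the narrowest, and one of the two middle-sized weights in each of the two middle-sized recesses. Set them down fully into the recesses rather than dropping them, and leave the spare striker and the jaw insert lying where they are.

Things in the scene. Friction and masses are not known exactly. Their poses are not given: they have to be found in the camera images.
- weight_l_center (a point): centre (half-way up, 30.8 mm above its underside) of the largest check weight, a brass-coloured upright cylinder 38 mm across and 44 mm tall with a round knob 18 mm across on top, 61.5 mm tall in all, about 500 g, loose, standing on the worktop; z up
- weight_m1_center (a point): centre (half-way up, 22.8 mm above its underside) of the middle-sized (one of two alike) check weight, a brass-coloured upright cylinder 28 mm across and 32 mm tall with a round knob 12 mm across on top, 45.5 mm tall in all, about 200 g, loose, standing on the worktop; z up
- weight_m2_center (a point): centre (half-way up, 22.8 mm above its underside) of the middle-sized (the other of two alike) check weight, a brass-coloured upright cylinder 28 mm across and 32 mm tall with a round knob 12 mm across on top, 45.5 mm tall in all, about 200 g, loose, standing on the worktop; z up
- weight_s_center (a point): centre (half-way up, 18.2 mm above its underside) of the smallest check weight, a steel-grey upright cylinder 22 mm across and 27 mm tall with a round knob 10 mm across on top, 36.5 mm tall in all, about 100 g, loose, standing on the worktop; z up
- seat_l: the widest weight seat: a pale wooden block 76 x 76 mm, 18 mm high, fixed to the worktop, with one round recess 50 mm across and 9 mm deep (grey felt bottom) in the middle of its top; origin at the centre of its underside, z up, so the recess floor is 9 mm and the rim 18 mm above the origin
- seat_m1: the middle-sized (one of two alike) weight seat: a pale wooden block 64 x 64 mm, 18 mm high, fixed to the worktop, with one round recess 38 mm across and 9 mm deep (grey felt bottom) in the middle of its top; origin at the centre of its underside, z up, so the recess floor is 9 mm and the rim 18 mm above the origin
- seat_m2: the middle-sized (the other of two alike) weight seat: a pale wooden block 64 x 64 mm, 18 mm high, fixed to the worktop, with one round recess 38 mm across and 9 mm deep (grey felt bottom) in the middle of its top; origin at the centre of its underside, z up, so the recess floor is 9 mm and the rim 18 mm above the origin
- seat_s: the narrowest weight seat: a pale wooden block 56 x 56 mm, 18 mm high, fixed to the worktop, with one round recess 30 mm across and 9 mm deep (grey felt bottom) in the middle of its top; origin at the centre of its underside, z up, so the recess floor is 9 mm and the rim 18 mm above the origin
- striker: spare pendulum striker, a chromed disc 68 mm across and 22 mm high with a small block on its rim (84 mm long in all), lying loose on the worktop; not part of the job; origin at the centre of its underside, z up
- insert: spare jaw insert, a grey steel block 25 x 50 x 13 mm with a serrated top, lying loose on the worktop; not part of the job; origin at the centre of its underside, long side along its y, z up
Mind the look-alikes: they are no part of the job. Leave any purple look-alike of the seat_l alone. What is shaped like the seat_m2 but black is not meant.

How it is judged:
By the outcome, as a careful person would: the job done as asked, in the order asked, and still so for the second after the job is handed in, with the robot touching nothing.
It also fails if it takes over 128 s, if anything falls off the work surface, if the arm or the gripper's body presses on something with over 40 N, if the wrist force passes 120 N, or if a joint passes its speed limit or range.

### The arm

A 7-joint arm with a two-finger parallel gripper is mounted at the origin on a cart in front of the work surface, level with it; the furniture and walls round the work are solid. World frame = base frame: x ahead of the robot, y to its left, z up, the work surface at z = 0. Lengths are in m, angles in rad, forces in N, time in s.
With the tool pointing down it reaches from about 0.4 to 0.85 m from the base axis. Payload 10.4 kg.
Tool frame: the origin (TCP) lies between the finger pads; the fingertips stand 17 mm ahead of it and the grasp point (between the pads) lies 2 mm behind it (ctrl.nose_length is the distance from the TCP to the fingertips, in m); x points along the fingers, y is the direction in which the jaws open and shut, and the axes are right-handed (so a half turn about x gives the same grasp; the last joint's range is limited). The gripper opens to 87 mm and grips with 3 to 60 N. Pads are 19 mm wide; open, the fingers measure 117 mm over their backs; the gripper's body (75 mm by 190 mm) begins 51 mm behind the grasp point.
Start: joints at [-1.311, 0.332, -0.065, 1.46, 0.022, 1.35, -0.088], TCP at [0.174, 0.6, 0.24] pointing down, gripper open.
Joint ranges: [-2.6, 2.6], [-0.5, 2.12], [-1.47, 1.34], [0.16, 2.42], [-1.27, 4.41], [0.06, 2.06], [-2.6, 2.6]. Speed limits (rad/s): [2.22, 2.22, 2.79, 2.79, 3.14, 3.14, 3.14].

### API

Orientations are given as a unit quaternion [x, y, z, w].
In Python, from workcell import ctrl gives the robot as it stands.
- The arm moves only by the shell command python3 -m crank 'ROWS' [FORCE]. ROWS is JSON, a list of rows, each a list of 5 numbers: the shift along the tool's x, y, z in units of 50 mm (1.0 is 50 mm), then the turn about the tool's x in units of 6 degrees (1.0 is 6 degrees), then the closure, from 0 (fully open) to 1 (shut). In form: [[tx, ty, tz, spin, jaw], ...]. A call has 1 to 10 rows; each row shifts and turns the pose as measured when the row begins, along the tool's axes as they then stand; what a row does not reach is not made up. A row lasts 1/8 s, in which the tool goes at most 62.5 mm and 10.7 degrees, less where a joint would pass 70% of its speed; a pose out of reach is approached as far as the arm can. A call is refused whole if a number of a shift passes 1 or a number of a turn 1, either way. A call with a gripper value outside its range is refused whole. The fingers move at their own pace and stop on an object; FORCE is the grip in N (left out, the last holds). Time passes only in rows, so rows that do not move let the fingers close. It gives the time, the measured TCP pose, the force and the opening at its end, in the units of the state.
- ctrl.get_state(): the state, without advancing time (a new reading comes with each control period).
- ctrl.grab_frame(name): name is "scene" or "top" or "wrist"; returns (picture, depth): 480x640x3 uint8, blue, green, red; 480x640 float32, m along the optical axis (not along the pixel's ray), 0 where there is no reading.
- ctrl.get_calibration(name): a dict with "intrinsics" (3x3 intrinsics, pixels), "extrinsics" (4x4, takes a point from camera to world coordinates); the wrist camera has in their place "tool_from_camera" (4x4, takes a point from camera to tool coordinates, whose origin is the TCP and whose axes are the tool frame's). Camera axes: x right, y up, looking along -z (the intrinsics and any distortion apply to the point x, -y, -z); pixel columns grow to the right and rows downward; lengths in m; the calibration is good to about 2 mm. A picture is of the moment at which its call begins: read the wrist's pose just before it. get_calibration takes no time and is no camera call.
- ctrl.job_done(): hands the job in, once; it reports no verdict.
Trained networks look in the newest picture that a camera, given by its name, has taken for a name from the list of things; names that differ only in an ending like _2 or _b are one class to them, and where a whole thing is asked for, a point or a joint stands for the part that bears it (a point fixed in the world has none). Each returns a list of dicts, best first, with "confidence" (0 to 1); they miss things now and then, are a little off and sometimes report something else, mostly with a low value. They report only what shows in the picture. A call takes as long as a camera call. They do not tell look-alikes from the thing itself.
- ctrl.spot_in(camera, label): "centre" ([row, column] in pixels, amid what is visible of it).
- ctrl.outline_of(camera, label): "pixels" (480x640 bool, what is visible of it) and "centre" ([row, column] in pixels, amid what is visible of it).
- ctrl.spot_point(camera, label): "centre" ([row, column] in pixels: a listed point, or the origin of a listed thing).
The state is a dict: "time_s": time; "joint_positions": joint angles; "joint_vel": joint speeds; "effort": joint torques, N m; "ee_pos": TCP position; "orientation": TCP orientation; "force": force on the tool from outside, world axes, zero at the start; "moment": the same for the moment, N m; "finger_gap": finger opening in m.
Only numpy, scipy, OpenCV 4.12 (cv2) and the standard library are available. Lean on these libraries where they do the work, as an engineer would, in place of code of your own. Each camera call takes 0.05 s, during which the arm holds its last target. There are 200 camera calls.

## Working session

There is one attempt and no reset: what is moved stays moved. The work goes in short steps, Python scripts to look and compute and a shell command to move; the robot and the scene stay as the last step left them, time stands still between calls to the robot, and variables do not carry over. Pictures are saved under pics/ and viewed, on a budget of 14 in all, crops included, one or two more only if the job needs it, and the job is handed in when it is done.

```bash
mkdir -p pics; ls; cat > h.py <<'E'
from workcell import ctrl
import numpy as np, cv2
from scipy.spatial.transform import Rotation as R
def T_cam(name):
    c=ctrl.get_calibration(name)
    if name!="wrist": return np.array(c["intrinsics"]),np.array(c["extrinsics"])
    s=ctrl.get_state(); T=np.eye(4); T[:3,:3]=R.from_quat(s["orientation"]).as_matrix(); T[:3,3]=s["ee_pos"]
    return np.array(c["intrinsics"]),T@np.array(c["tool_from_camera"])
def ray(K,T,rc):
    r,c=rc; d=np.array([(c-K[0,2])/K[0,0],-(r-K[1,2])/K[1,1],-1.0])
    return T[:3,3],T[:3,:3]@d
def at_z(K,T,rc,z):
    o,d=ray(K,T,rc); return o+d*(z-o[2])/d[2]
def cloud(K,T,D):
    r,c=np.mgrid[0:480,0:640]
    P=np.stack([(c-K[0,2])/K[0,0]*D,-(r-K[1,2])/K[1,1]*D,-D],-1)
    return P@T[:3,:3].T+T[:3,3]
E
python3 - <<'E'
from h import *
s=ctrl.get_state(); print(s)
for n in ("top","scene"):
    print(n,ctrl.get_calibration(n))
    K,T=T_cam(n); im,D=ctrl.grab_frame(n); cv2.imwrite(f"pics/{n}0.png",im); np.savez(f"{n}0.npz",im=im,D=D)
print(ctrl.get_calibration("wrist"))
for n in ("top",):
    K,T=T_cam(n)
    for l,z in (("weight_l_center",.031),("weight_m1_center",.023),("weight_s_center",.018),("seat_l",0.0),("seat_m1",0.),("seat_s",0.),("striker",0.),("insert",0.)):
        for d in ctrl.spot_point(n,l): print(l,round(d["confidence"],2),np.round(d["centre"]),np.round(at_z(K,T,d["centre"],z),3))
E
```

```text
pics
{'time_s': 0.0, 'joint_positions': array([-1.31059873,  0.33287528, -0.06469357,  1.46097537,  0.02157588,
        1.34989487, -0.08852623]), 'joint_vel': array([-6.09951885e-04,  1.30406296e-03,  7.85442064e-04, -2.97486117e-04,
        2.66007169e-03, -4.64115103e-05, -5.53067372e-04]), 'effort': array([ 1.87608362e-03, -6.23253751e+01,  2.61194736e-02, -3.89891875e+01,
       -6.11371058e-02,  4.00636217e-02,  1.18892222e-04]), 'ee_pos': array([0.17429809, 0.59981041, 0.23873551]), 'orientation': array([ 0.09914414,  0.70010479, -0.10016935,  0.69999273]), 'force': array([-0.31048173, -0.59566282, -0.70813354]), 'moment': array([ 0.00253011,  0.0208923 , -0.02482352]), 'finger_gap': 0.08732659577505753}
top {'intrinsics': array([[477.01998147,   0.        , 324.85018497],
       [  0.        , 477.01998147, 233.89849345],
       [  0.        ,   0.        ,   1.        ]]), 'extrinsics': array([[-0.0295926 ,  0.99583989, -0.08618112,  0.4434808 ],
       [-0.99928855, -0.03149113, -0.02075361, -0.01795511],
       [-0.02338121,  0.08550565,  0.9960633 ,  0.989825  ],
       [
[... 990 characters left out ...]
+00,
         1.00000000e+00]])}
weight_l_center 0.84 [278. 415.] [ 0.433 -0.174  0.031]
weight_m1_center 0.59 [211. 480.] [ 0.564 -0.315  0.023]
weight_s_center 0.68 [275. 482.] [ 0.435 -0.313  0.018]
seat_l 0.89 [219. 294.] [0.563 0.066 0.   ]
seat_l 0.74 [323. 183.] [0.354 0.3   0.   ]
seat_l 0.56 [168. 289.] [0.671 0.074 0.   ]
seat_m1 0.92 [326. 243.] [0.344 0.177 0.   ]
seat_m1 0.72 [282. 359.] [ 0.428 -0.064  0.   ]
seat_m1 0.61 [215. 419.] [ 0.563 -0.195  0.   ]
seat_s 0.89 [219. 294.] [0.563 0.066 0.   ]
seat_s 0.74 [323. 183.] [0.354 0.3   0.   ]
seat_s 0.56 [168. 289.] [0.671 0.074 0.   ]
striker 0.7 [222. 360.] [ 0.552 -0.072  0.   ]
insert 0.79 [173. 348.] [ 0.657 -0.05   0.   ]
```

View pics/top0.png

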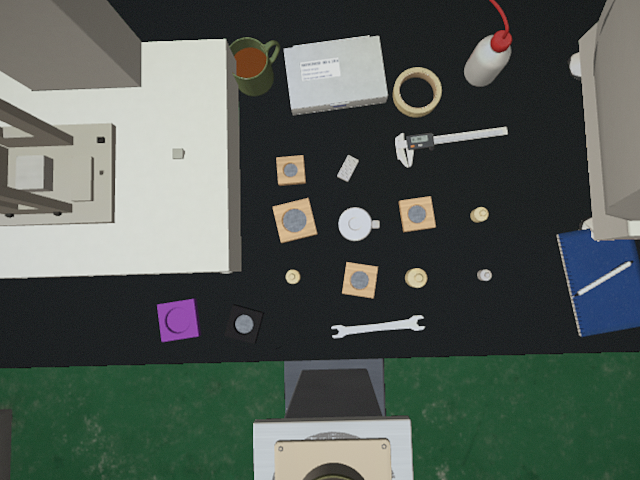

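View pics/scene0.png

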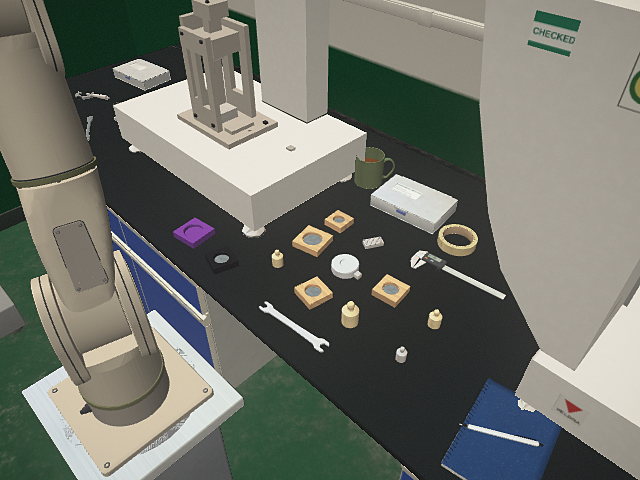

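The top view shows the pale seats at px (col,row): L (294,220), M (417,213), M (360,280) and S (290,170). The weights are L (415,278), M (480,214), M (292,276) and S (485,274). The purple and black seats at the lower left are decoys. Next I'll measure all of these from the top camera.

```bash
python3 - <<'E'
from h import *
K,T=T_cam("top"); d=np.load("top0.npz"); im,D=d["im"],d["D"]
P=cloud(K,T,D)
print("table z",np.median(P[290:300,520:540,2]),"slab z",np.median(P[240:260,100:200,2]), "box",np.median(P[70:90,310:360,2]))
print("slab edge y",P[255,225:240,1].round(3),P[255,225:240,2].round(3))
hsv=cv2.cvtColor(im,cv2.COLOR_BGR2HSV)
for n,(c,r),w in (("seatL",(294,220),30),("seatMa",(417,213),26),("seatMb",(360,280),26),("seatS",(290,170),22)):
    m=np.zeros((480,640),np.uint8); g=(hsv[...,1]>50)&(hsv[...,2]>90)&(hsv[...,0]<30)
    m[r-w:r+w,c-w:c+w]=g[r-w:r+w,c-w:c+w]
    m=cv2.morphologyEx(m,cv2.MORPH_OPEN,np.ones((3,3)))
    cs,_=cv2.findContours(m,cv2.RETR_EXTERNAL,cv2.CHAIN_APPROX_NONE); k=max(cs,key=cv2.contourArea)
    pts=np.array([at_z(K,T,(q[0][1],q[0][0]),.018)[:2] for q in k])
    b=cv2.minAreaRect((pts*1000).astype(np.float32))
    # felt
    f=np.zeros_like(m); cv2.drawContours(f,[k],-1,1,-1); f=cv2.erode(f,np.ones((5,5)))&(hsv[...,1]<45)
    rr,cc=np.nonzero(f); q=at_z(K,T,(rr.mean(),cc.mean()),.012)
    print(n,"rect",np.round(b[0]),np.round(b[1]),round(b[2]),"felt",q.round(4),f.sum())
for n,(c,r),h in (("wL",(415,278),.0615),("wMa",(480,214),.0455),("wMb",(292,276),.0455),("wS",(485,274),.0365)):
    w=16; m=np.zeros((480,640),np.uint8); m[r-w:r+w,c-w:c+w]=(hsv[...,2]>80)[r-w:r+w,c-w:c+w]
    N,L,st,ce=cv2.connectedComponentsWithStats(m); i=1+np.argmax(st[1:,4])
    Z=P[(L==i)]; top=Z[Z[:,2]>h-.006]
    print(n,"blob mid",at_z(K,T,ce[i][::-1],h/2).round(4),"zmax",Z[:,2].max().round(3),"top med",np.median(top,0).round(4) if len(top) else 0,len(top),st[i])
s=ctrl.get_state(); print(R.from_quat(s["orientation"]).as_matrix().round(3))
E
```

```text
table z -0.0011088972945572095 slab z 0.14777102348955512 box 0.03912807826709519
slab edge y [0.178 0.176 0.175 0.173 0.173 0.173 0.173 0.173 0.173 0.173 0.173 0.173
 0.173 0.173 0.173] [0.147 0.149 0.146 0.146 0.136 0.128 0.121 0.113 0.106 0.097 0.086 0.078
 0.068 0.058 0.051]
seatL rect [559.  64.] [79. 78.] 12 felt [0.5588 0.0651 0.012 ] 418
seatMa rect [ 563. -186.] [67. 68.] 7 felt [ 0.5638 -0.1872  0.012 ] 239
seatMb rect [432. -65.] [66. 66.] 80 felt [ 0.4325 -0.0649  0.012 ] 253
seatS rect [663.  70.] [61. 58.] 3 felt [0.6643 0.0705 0.012 ] 146
wL blob mid [ 0.4336 -0.1766  0.0308] zmax 0.99 top med [ 0.4347 -0.1762  0.0596] 62 [405 268  23  20 366]
wMa blob mid [ 0.557  -0.3114  0.0228] zmax 0.99 top med [ 0.5571 -0.3111  0.0441] 36 [470 207  19  16 236]
wMb blob mid [0.4433 0.0706 0.0228] zmax 0.049 top med [0.4438 0.0709 0.0437] 33 [285 269  16  15 182]
wS blob mid [ 0.4351 -0.3159  0.0182] zmax 0.039 top med [ 0.4363 -0.3167  0.0342] 22 [477 269  15  12 149]
[[ 0.     0.279  0.96 ]
 [ 0.     0.96  -0.279]
 [-1.     0.    -0.   ]]
```

```bash
cat > to.py <<'E'
import sys; from h import *
# usage: to.py x y z : remaining shift in tool units, remaining spin units to yaw y=(-1,0)
s=ctrl.get_state(); M=R.from_quat(s["orientation"]).as_matrix()
d=np.array([float(v) for v in sys.argv[1:4]])-s["ee_pos"]
W=np.column_stack([[0,0,-1],[-1,0,0],[0,1,0]])
print("units",(M.T@d/.05).round(3),"spin/tilt deg",np.degrees(R.from_matrix(M.T@W).as_rotvec()).round(1),"t",s["time_s"],"F",s["force"].round(1),"gap",round(s["finger_gap"],4),"q",s["joint_positions"].round(2))
E
python3 -m crank '[[0,-0.87,0.81,0,0],[0,-0.87,0.81,0,0],[0,-0.87,0.81,0,0],[0,-0.87,0.81,0,0],[0,-0.87,0.81,0,0],[0,-0.87,0.81,0,0],[0,-0.87,0.81,0,0],[0,-0.87,0.81,0,0],[0,-0.87,0.81,0,0],[0,-0.87,0.81,0,0]]' 20
python3 to.py .443 .071 .2
python3 -m crank '[[0,0,0,-1,0],[0,0,0,-1,0],[0,0,0,-1,0],[0,0,0,-1,0],[0,0,0,-1,0],[0,0,0,-1,0],[0,0,0,-1,0],[0,0,0,-1,0],[0,0,0,-1,0],[0,0,0,-1,0]]'
python3 to.py .443 .071 .2
```

```text
time_s: 1.75
ee_pos: [0.4483, 0.0568, 0.2393]
orientation: [0.099, 0.7, -0.095, 0.701]
force: [1.9, 0.5, -0.0]
finger_gap: 0.0869
units [ 0.788  0.24  -0.181] spin/tilt deg [-105.8    0.4   -0.2] t 1.75 F [ 1.9  0.5 -0. ] gap 0.0869 q [-0.73 -0.09  0.48  1.92  0.04  1.3   1.04]
time_s: 3.0
ee_pos: [0.4501, 0.0509, 0.2411]
orientation: [-0.272, 0.649, 0.275, 0.655]
force: [0.3, 0.3, -0.1]
finger_gap: 0.0869
units [0.824 0.381 0.179] spin/tilt deg [-44.5   0.6   0.2] t 3.0 F [ 0.3  0.3 -0.1] gap 0.0869 q [-0.78 -0.1   0.55  1.92  0.05  1.3   2.12]
```

```bash
sed -i 's/\[-1,0,0\],\[0,1,0\]/[1,0,0],[0,-1,0]/; s/y=(-1,0)/y=(1,0)/' to.py
python3 -m crank '[[0,0,0,1,0],[0,0,0,1,0],[0,0,0,1,0],[0,0,0,1,0],[0,0,0,1,0],[0,0,0,1,0],[0,0,0,1,0],[0,0,0,1,0],[0,0,0,1,0],[0,0,0,1,0]]' >/dev/null
python3 -m crank '[[0,0,0,1,0],[0,0,0,1,0],[0,0,0,1,0],[0,0,0,1,0],[0,0,0,1,0],[0,0,0,1,0],[0,0,0,1,0],[0,0,0,1,0],[0,0,0,1,0],[0,0,0,1,0]]' >/dev/null
python3 to.py .443 .071 .2
```

```text
units [ 0.888 -0.072 -0.416] spin/tilt deg [11.6 -0.7 -0.8] t 5.5 F [-0.4  0.5  0.7] gap 0.0872 q [-0.66 -0.09  0.43  1.91  0.03  1.3  -0.03]
```

```bash
python3 -m crank '[[0.5,0,-0.2,1,0],[0.5,0,-0.2,0.9,0],[0,0,0,0,0]]' >/dev/null; python3 to.py .443 .071 .2
cat > look.py <<'E'
import sys; from h import *
# look.py name label z [x y near]: wrist point estimates
K,T=T_cam("wrist"); im,D=ctrl.grab_frame("wrist"); cv2.imwrite(f"pics/{sys.argv[1]}.png",im); np.savez(f"{sys.argv[1]}.npz",im=im,D=D,T=T,K=K)
P=cloud(K,T,D)
for a in sys.argv[2:]:
    l,z=a.split(":"); z=float(z)
    for d in ctrl.outline_of("wrist",l):
        m=np.array(d["pixels"]); Q=P[m&(D>0)]; top=Q[Q[:,2]>z]
        print(l,round(d["confidence"],2),np.round(d["centre"]),m.sum(),"top",np.median(top,0).round(4) if len(top) else None, len(top),"ext",Q[:,:2].min(0).round(3),Q[:,:2].max(0).round(3))
    for d in ctrl.spot_point("wrist",l): print("  pt",round(d["confidence"],2),np.round(d["centre"]),at_z(K,T,d["centre"],{'l':.031,'m':.023,'s':.018}[l[7]] if l[0]=='w' else 0).round(4))
E
python3 look.py w1 weight_m1_center:.038 seat_m1:.012 seat_l:.012
```

```text
units [-0.115 -0.103  0.01 ] spin/tilt deg [-0.2 -0.9 -0.9] t 5.875 F [0.2 0.2 0.3] gap 0.087 q [-0.67 -0.05  0.41  1.99  0.01  1.18 -0.26]
weight_m1_center 0.24 [229. 424.] 5953 top [0.4936 0.0815 0.1794] 7 ext [0.492 0.018] [0.612 0.109]
seat_m1 0.94 [118. 205.] 5565 top [0.349  0.1744 0.0183] 3980 ext [0.308 0.131] [0.389 0.211]
seat_m1 0.75 [350. 301.] 1985 top [ 0.4171 -0.0624  0.0182] 1257 ext [ 0.397 -0.094] [ 0.468 -0.042]
  pt 0.91 [119. 214.] [0.3519 0.1738 0.    ]
  pt 0.82 [341. 304.] [ 0.4353 -0.0665  0.    ]
seat_l 0.8 [224. 524.] 3664 top [0.6635 0.0703 0.0181] 2679 ext [0.634 0.035] [0.694 0.098]
seat_l 0.73 [  5. 202.] 702 top [0.343  0.2663 0.0164] 248 ext [0.327 0.263] [0.403 0.274]
seat_l 0.62 [230. 422.] 6028 top [0.5606 0.0673 0.0182] 3941 ext [0.498 0.018] [0.609 0.109]
  pt 0.9 [222. 523.] [0.6685 0.0713 0.    ]
  pt 0.83 [230. 418.] [0.5573 0.0632 0.    ]
```

View pics/w1.png

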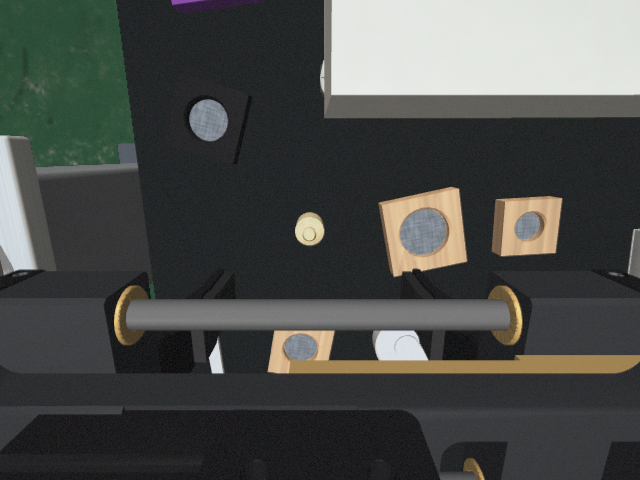

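The wrist view shows weight M at (310,230), the L seat at (424,232), the S seat at (529,226) and the near M seat at (300,348). I'll fit them with depth and compare against the top camera.

```bash
cat > fit.py <<'E'
import sys; from h import *
# fit.py frame w:x:y:h:r ... | s:x:y:recess_r
d=np.load(sys.argv[1]+".npz"); P=cloud(d["K"],d["T"],d["D"]); im=d["im"]; ok=d["D"]>0
hsv=cv2.cvtColor(im,cv2.COLOR_BGR2HSV)
for a in sys.argv[2:]:
    v=a.split(":"); x,y,h=map(float,v[1:4]); r=np.hypot(P[...,0]-x,P[...,1]-y)
    if v[0]=="w":
        k=ok&(r<.03)&(P[...,2]>h-.007)&(P[...,2]<h+.004); Q=P[k]
        rr,cc=np.nonzero(k)
        print(a,"knob",np.median(Q,0).round(4) if len(Q) else None,"pix",at_z(d["K"],d["T"],(rr.mean(),cc.mean()),h-.003).round(4) if len(Q) else None,len(Q))
    else:
        k=ok&(r<h+.006)&(abs(P[...,2]-.0095)<.004)&(hsv[...,1]<60); rr,cc=np.nonzero(k)
        q=P[k]; c,rad=cv2.minEnclosingCircle((q[:,:2]*1000).astype(np.float32))
        g=ok&(r<.055)&(abs(P[...,2]-.018)<.004)&(hsv[...,1]>50)
        b=cv2.minAreaRect((P[g][:,:2]*1000).astype(np.float32))
        print(a,"felt",q.mean(0).round(4),len(q),"circ",np.round(c,1),round(rad,1),"rect",np.round(b[0],1),np.round(b[1],1))
E
python3 fit.py w1 w:.443:.071:.0455 s:.559:.065:.025 s:.664:.070:.015 s:.4325:-.065:.019; python3 to.py .443 .071 .1
```

```text
w:.443:.071:.0455 knob [0.4432 0.07   0.0451] pix [0.4431 0.0694 0.0425] 150
s:.559:.065:.025 felt [0.5596 0.0632 0.0097] 1676 circ [560.   62.6] 24.6 rect [558.9  63.6] [76.9 76.8]
s:.664:.070:.015 felt [0.6664 0.0686 0.0097] 521 circ [666.1  68.4] 14.4 rect [664.4  69.1] [57.9 56.5]
s:.4325:-.065:.019 felt [ 0.432  -0.0677  0.0097] 688 circ [432.1 -67.4] 18.6 rect [431.9 -68.4] [53.4 69.7]
units [ 1.92  -0.167  0.037] spin/tilt deg [-0.2 -1.  -1.1] t 6.225 F [-0.1  0.2  0.3] gap 0.0872 q [-0.67 -0.05  0.41  1.98  0.01  1.18 -0.26]
```

```bash
python3 -m crank '[[0.9,-0.16,0.05,0,0],[0.9,0,0,0,0],[0.5,0,0,0,0],[0,0,0,0,0]]' >/dev/null; python3 to.py .4432 .070 .030
```

```text
units [ 1.01  -0.073  0.036] spin/tilt deg [-0.1 -1.1 -1.4] t 6.725 F [0.3 0.6 0.5] gap 0.0872 q [-0.65  0.09  0.42  2.12 -0.06  0.91 -0.2 ]
```

```bash
python3 -m crank '[[0.6,-0.1,0.05,0,0],[0.4,-0.03,0.02,0,0],[0.05,0,0,0,0],[0,0,0,0,0]]' >/dev/null; python3 to.py .4432 .070 .030
```

```text
units [ 0.045 -0.026 -0.009] spin/tilt deg [-0.1 -1.3 -1.8] t 7.225 F [-0.4  1.  -0.8] gap 0.0869 q [-0.64  0.17  0.42  2.17 -0.12  0.79 -0.14]
```

```bash
python3 -m crank '[[0.06,-0.03,0,0,0],[0,0,0,0,0.4],[0,0,0,0,1],[0,0,0,0,1],[0,0,0,0,1],[0,0,0,0,1],[0,0,0,0,1],[0,0,0,0,1]]' 20; python3 to.py .4432 .070 .030
```

```text
time_s: 8.22
ee_pos: [0.4443, 0.0701, 0.0313]
orientation: [0.514, 0.497, -0.486, 0.502]
force: [-0.6, 0.7, 0.9]
finger_gap: 0.0264
units [ 0.025 -0.023  0.003] spin/tilt deg [-0.1 -1.3 -1.9] t 8.225 F [-0.6  0.7  0.9] gap 0.0264 q [-0.64  0.17  0.42  2.17 -0.12  0.78 -0.14]
```

```bash
python3 -m crank '[[-0.4,0,0,0,1],[-0.8,0,0,0,1],[-0.2,0,0.7,0,1],[0,-0.1,0.9,0,1],[0,-0.1,0.8,0,1],[0,-0.05,0.3,0,1],[0,0,0,0,1]]'; python3 to.py .432 -.067 .0403
```

```text
time_s: 9.1
ee_pos: [0.4277, -0.0705, 0.099]
orientation: [0.513, 0.498, -0.486, 0.502]
force: [1.3, -0.1, -2.5]
finger_gap: 0.0266
units [ 1.176  0.049 -0.043] spin/tilt deg [ 0.  -1.3 -1.8] t 9.1 F [ 1.3 -0.1 -2.5] gap 0.0266 q [-0.49  0.01  0.58  2.15 -0.04  0.95  0.11]
```

```bash
python3 -m crank '[[0.5,0.1,-0.06,0,1],[0.3,0.03,0,0,1],[0,0,0,0,1]]' >/dev/null; python3 to.py .432 -.067 .0403
python3 look.py w2
```

```text
units [ 0.353 -0.089  0.062] spin/tilt deg [ 0.1 -1.3 -1.8] t 9.475 F [ 0.4 -0.1 -1.8] gap 0.0265 q [-0.49  0.11  0.58  2.17 -0.11  0.85  0.16]
```

View pics/w2.png

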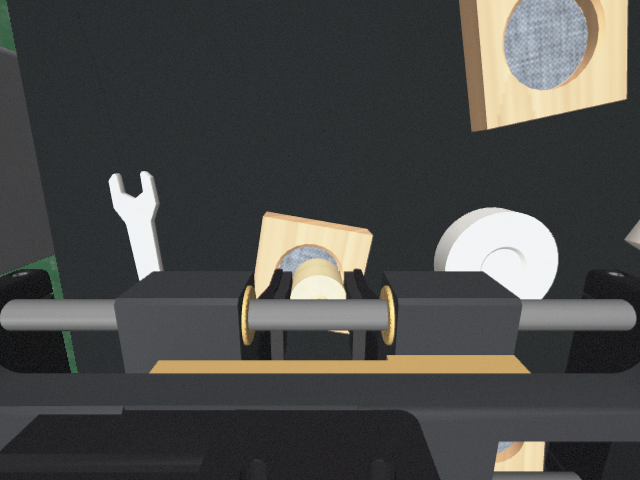

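The weight is held upright at (317,285) above the seat recess at (308,265), about 4 mm too far in +x. I'll correct that and set it down.

```bash
python3 -m crank '[[0,-0.1,0.06,0,1],[0,0,0,0,1]]' >/dev/null; python3 to.py .432 -.067 .0403;python3 -m crank '[[0.15,0,0,0,1],[0.1,0,0,0,1],[0,0,0,0,1]]' >/dev/null; python3 to.py .432 -.067 .0403
```

```text
units [0.381 0.003 0.001] spin/tilt deg [ 0.1 -1.3 -1.9] t 9.775 F [-0.3 -0.8 -0.6] gap 0.0266 q [-0.49  0.1   0.59  2.18 -0.11  0.85  0.17]
units [ 0.124 -0.005  0.004] spin/tilt deg [ 0.1 -1.4 -2. ] t 10.15 F [-1.  -0.3 -2.5] gap 0.0267 q [-0.48  0.12  0.58  2.19 -0.13  0.82  0.19]
```

```bash
python3 -m crank '[[0.07,0,0,0,1],[0.04,0,0,0,1],[0,0,0,0,1]]' >/dev/null; python3 to.py .432 -.067 .0403
```

```text
units [ 0.005 -0.005  0.003] spin/tilt deg [ 0.1 -1.4 -2. ] t 10.525 F [-1.  -0.4 -2.1] gap 0.0269 q [-0.48  0.14  0.58  2.19 -0.14  0.8   0.2 ]
```

```bash
python3 -m crank '[[0.03,0,0,0,1],[0,0,0,0,1]]'; python3 -m crank '[[0.03,0,0,0,1],[0,0,0,0,1]]'
```

```text
time_s: 10.78
ee_pos: [0.4327, -0.0669, 0.0402]
orientation: [0.514, 0.498, -0.485, 0.503]
force: [-0.0, -0.9, -1.0]
finger_gap: 0.0268
time_s: 11.02
ee_pos: [0.4331, -0.067, 0.04]
orientation: [0.515, 0.498, -0.484, 0.502]
force: [0.2, 0.1, -1.7]
finger_gap: 0.0271
```

```bash
python3 -m crank '[[0.05,0,0,0,1],[0.05,0,0,0,1],[0,0,0,0,1]]'
```

```text
time_s: 11.4
ee_pos: [0.4336, -0.067, 0.0374]
orientation: [0.515, 0.499, -0.484, 0.502]
force: [-0.6, -0.2, -1.6]
finger_gap: 0.0269
```

```bash
python3 -m crank '[[0.05,-0.02,0,0,1],[0.04,0,0,0,1],[0,0,0,0,1]]'; python3 look.py w3; python3 - <<'E'
import cv2; im=cv2.imread('pics/w3.png')[180:360,220:420]; cv2.imwrite('pics/w3c.png',cv2.resize(im,None,fx=3,fy=3))
E
```

```text
time_s: 11.78
ee_pos: [0.4341, -0.0671, 0.0358]
orientation: [0.516, 0.499, -0.483, 0.501]
force: [-2.3, 0.4, 1.3]
finger_gap: 0.0267
```

View pics/w3c.png

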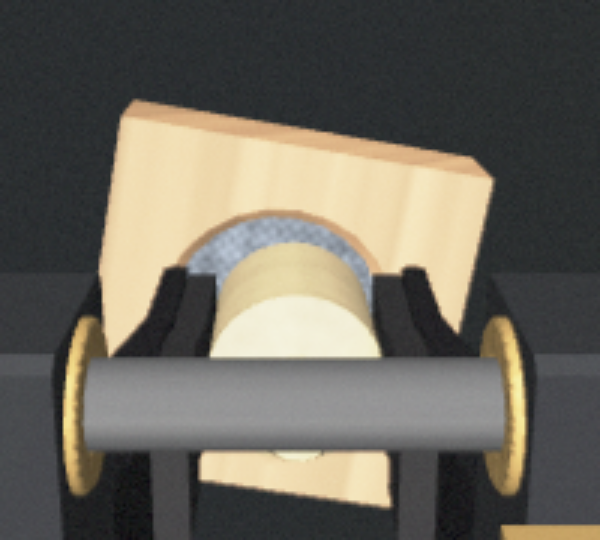

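```bash
python3 -m crank '[[0,-0.04,0,0,0.62],[0,0,0,0,0.55],[0,0,0,0,0.5],[0,0,0,0,0.5],[-0.6,0,0,0,0.4],[-0.8,0,0,0,0.2],[-0.8,0,0,0,0],[0,0,0,0,0]]'; python3 look.py w4; python3 fit.py w4 w:.432:-.067:.0545
```

```text
time_s: 12.82
ee_pos: [0.4272, -0.0705, 0.1473]
orientation: [0.515, 0.499, -0.484, 0.501]
force: [0.8, 0.8, -0.2]
finger_gap: 0.0745
w:.432:-.067:.0545 knob [ 0.4349 -0.0669  0.0542] pix [ 0.435  -0.0676  0.0515] 224
```

View pics/w4.png

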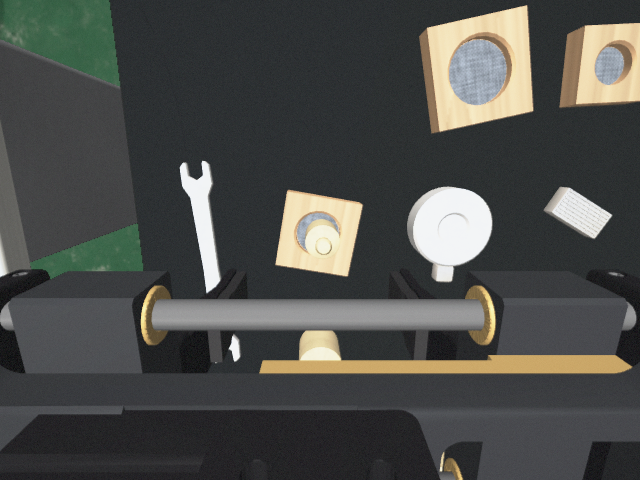

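The M weight is fully seated: knob top at z = 54.2 mm against 54.5 expected, upright in the recess at (322,238). Next is the large weight.

```bash
python3 -m crank '[[-0.2,0.05,0.8,0,0],[-0.2,0.05,0.8,0,0],[0,0.05,0.4,0,0],[0,0,0,0,0]]' >/dev/null; python3 look.py w5; python3 fit.py w5 w:.4345:-.176:.0615 s:.563:-.187:.019 w:.557:-.311:.0455 w:.436:-.316:.0365; python3 to.py .4345 -.176 .04
```

```text
w:.4345:-.176:.0615 knob [ 0.433  -0.1775  0.061 ] pix [ 0.4333 -0.1783  0.0585] 384
s:.563:-.187:.019 felt [ 0.5649 -0.1895  0.0097] 1089 circ [ 564.8 -189.7] 18.6 rect [ 563.6 -189. ] [65.3 64.8]
w:.557:-.311:.0455 knob None pix None 0
w:.436:-.316:.0365 knob None pix None 0
units [2.36  0.041 0.163] spin/tilt deg [ 0.2 -1.7 -1.2] t 13.425 F [-0.2  0.5 -0.7] gap 0.0869 q [-0.41  0.01  0.73  2.02 -0.05  1.11  0.34]
```

```bash
python3 -m crank '[[0.9,0.02,0.18,0,0],[0.9,0,0.03,0,0],[0.3,0,0,0,0],[0,0,0,0,0]]' >/dev/null; python3 to.py .4332 -.178 .036
```

```text
units [0.259 0.001 0.088] spin/tilt deg [ 0.5 -1.8 -1. ] t 13.925 F [-0.7 -0.1  0.6] gap 0.0869 q [-0.35  0.23  0.73  2.1  -0.25  0.87  0.53]
```

```bash
python3 -m crank '[[0.2,0,0.09,0,0],[0.06,0,0,0,0],[0,0,0,0,0.3],[0,0,0,0,1],[0,0,0,0,1],[0,0,0,0,1],[0,0,0,0,1],[0,0,0,0,1]]' 35; python3 to.py .4332 -.178 .036
```

```text
time_s: 14.92
ee_pos: [0.4352, -0.1782, 0.0386]
orientation: [0.511, 0.505, -0.484, 0.5]
force: [-3.7, -0.7, 5.2]
finger_gap: 0.036
units [ 0.051 -0.041 -0.002] spin/tilt deg [ 0.6 -1.8 -1.3] t 14.925 F [-3.7 -0.7  5.2] gap 0.036 q [-0.33  0.26  0.72  2.1  -0.28  0.85  0.57]
```

```bash
python3 -m crank '[[-0.4,0,0,0,1],[-0.8,0,0,0,1],[-0.6,0.1,0,0,1],[0,0.5,-0.9,0,1],[0,0.5,-0.9,0,1],[0,0.5,-0.9,0,1],[0,0.5,-0.9,0,1],[0,0.4,-0.9,0,1],[0,0.1,-0.4,0,1],[0,0,0,0,1]]'; python3 to.py .5594 .0630 .0476
```

```text
time_s: 16.18
ee_pos: [0.5594, 0.0725, 0.1359]
orientation: [0.509, 0.506, -0.487, 0.497]
force: [0.4, -1.0, -4.9]
finger_gap: 0.0362
units [ 1.759 -0.023  0.245] spin/tilt deg [ 0.4 -1.8 -0.7] t 16.175 F [ 0.4 -1.  -4.9] gap 0.0362 q [-0.68  0.3   0.57  1.79 -0.21  1.09 -0.02]
```

```bash
python3 -m crank '[[0.5,-0.02,0.25,0,1],[0.6,0,0,0,1],[0.15,0,0,0,1],[0,0,0,0,1]]' >/dev/null; python3 to.py .5594 .0630 .0476; python3 look.py w6; python3 - <<'E'
import cv2; im=cv2.imread('pics/w6.png')[150:380,200:440]; cv2.imwrite('pics/w6c.png',cv2.resize(im,None,fx=2.5,fy=2.5))
E
```

```text
units [ 0.485  0.031 -0.137] spin/tilt deg [ 0.  -1.7 -0.6] t 16.675 F [ 0.  -0.3 -4. ] gap 0.0359 q [-0.63  0.37  0.56  1.85 -0.27  0.97  0.05]
```

View pics/w6c.png

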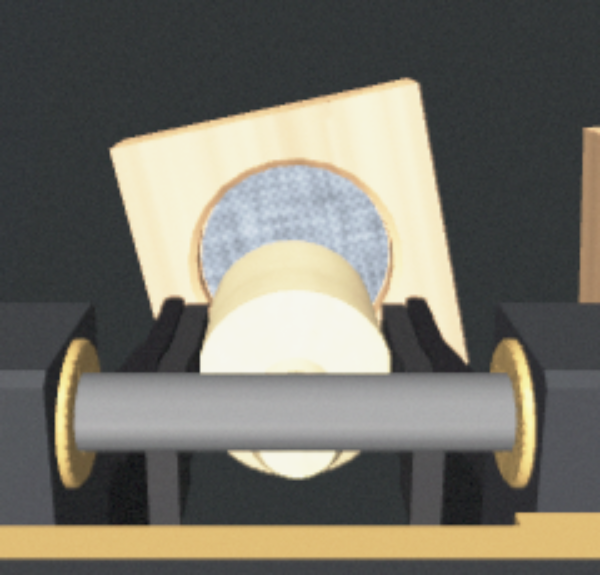

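The large weight is held upright, well centred left to right and about 7 mm short in y. I'll correct and lower it.

```bash
python3 -m crank '[[0,0.03,-0.14,0,1],[0,0,0,0,1],[0.15,0,0,0,1],[0,0,0,0,1]]' >/dev/null; python3 to.py .5594 .0630 .0476
```

```text
units [ 0.379 -0.033  0.028] spin/tilt deg [ 0.1 -1.8 -0.8] t 17.225 F [-0.   0.1 -6.2] gap 0.0356 q [-0.64  0.39  0.55  1.85 -0.28  0.96  0.04]
```

```bash
python3 -m crank '[[0.15,-0.03,0.03,0,1],[0.15,0,0,0,1],[0.1,0,0,0,1],[0,0,0,0,1]]' >/dev/null; python3 to.py .5594 .0630 .0476;  python3 -m crank '[[0.06,-0.02,0,0,1],[0.05,0,0,0,1],[0,0,0,0,1]]'
```

```text
units [-0.009 -0.006 -0.008] spin/tilt deg [ 0.  -1.8 -0.8] t 17.725 F [-0.2  1.  -3.3] gap 0.0361 q [-0.63  0.41  0.54  1.87 -0.3   0.92  0.06]
time_s: 18.1
ee_pos: [0.5601, 0.0626, 0.0474]
orientation: [0.513, 0.505, -0.487, 0.495]
force: [0.8, -0.0, -4.9]
finger_gap: 0.0361
```

```bash
python3 -m crank '[[0.08,-0.02,0,0,1],[0.05,0,0,0,1],[0,0,0,0,1]]';  python3 -m crank '[[0.08,-0.02,0,0,1],[0,0,0,0,1]]'
```

```text
time_s: 18.48
ee_pos: [0.5606, 0.0627, 0.0466]
orientation: [0.515, 0.505, -0.486, 0.493]
force: [0.2, -0.3, -5.8]
finger_gap: 0.0363
time_s: 18.73
ee_pos: [0.5611, 0.0629, 0.0456]
orientation: [0.516, 0.505, -0.485, 0.493]
force: [0.4, -0.4, -6.2]
finger_gap: 0.036
```

```bash
python3 -m crank '[[0.1,-0.03,0,0,1],[0.1,0,0,0,1],[0,0,0,0,1]]'; python3 to.py .5594 .0630 .0446
```

```text
time_s: 19.1
ee_pos: [0.5615, 0.0631, 0.0412]
orientation: [0.518, 0.505, -0.484, 0.492]
force: [0.4, 0.1, -5.7]
finger_gap: 0.036
units [-0.068 -0.041 -0.001] spin/tilt deg [-0.2 -2.7 -1.2] t 19.1 F [ 0.4  0.1 -5.7] gap 0.036 q [-0.61  0.42  0.53  1.87 -0.32  0.9   0.08]
```

```bash
python3 -m crank '[[0.06,-0.06,0,0,1],[0,0,0,0,1]]'; python3 look.py w7; python3 - <<'E'
import cv2; im=cv2.imread('pics/w7.png')[150:380,200:440]; cv2.imwrite('pics/w7c.png',cv2.resize(im,None,fx=2.5,fy=2.5))
E
```

```text
time_s: 19.35
ee_pos: [0.5618, 0.0631, 0.0412]
orientation: [0.52, 0.504, -0.482, 0.494]
force: [-1.1, 0.0, -4.6]
finger_gap: 0.0361
```

View pics/w7c.png

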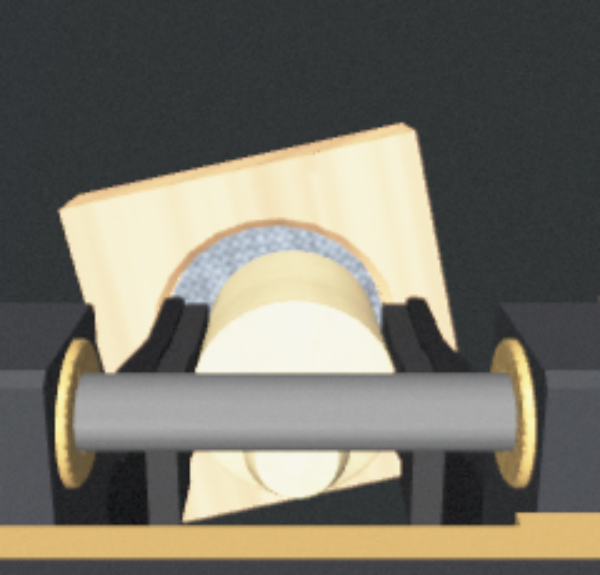

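```bash
python3 -m crank '[[0.02,-0.1,0,0,1],[0.03,-0.05,0,0,1]]';python3 -m crank '[[0.08,-0.02,0,0,1],[0.03,-0.02,0,0,1]]'
```

```text
time_s: 19.65
ee_pos: [0.5598, 0.0634, 0.041]
orientation: [0.523, 0.501, -0.479, 0.496]
force: [-4.8, -2.7, 22.6]
finger_gap: 0.0358
time_s: 19.9
ee_pos: [0.56, 0.0634, 0.0396]
orientation: [0.524, 0.501, -0.478, 0.496]
force: [-7.0, -1.4, 18.7]
finger_gap: 0.036
```

```bash
python3 -m crank '[[-0.02,0,0,0,0.5],[0,0,0,0,0.45],[0,0,0,0,0.35],[0,0,0,0,0.3],[-0.6,0,0,0,0.2],[-0.8,0,0,0,0],[-0.8,0,0,0,0],[0,0,0,0,0]]'; python3 look.py w8; python3 fit.py w8 w:.559:.063:.0705 s:.664:.069:.015; python3 to.py .436 -.316 .2
```

```text
time_s: 20.9
ee_pos: [0.5549, 0.058, 0.1509]
orientation: [0.523, 0.5, -0.478, 0.497]
force: [-0.2, -0.4, 0.1]
finger_gap: 0.0853
w:.559:.063:.0705 knob [0.5606 0.0635 0.07  ] pix [0.5607 0.0629 0.0675] 443
s:.664:.069:.015 felt [0.6655 0.0687 0.0097] 740 circ [665.4  68.6] 14.6 rect [664.4  69.1] [57.  56.3]
units [-1.468 -2.277  7.432] spin/tilt deg [-0.3 -2.8 -2.2] t 20.95 F [ 0.2  0.3 -0.6] gap 0.0861 q [-0.68  0.24  0.59  1.82 -0.2   1.08 -0.01]
```

View pics/w8.png

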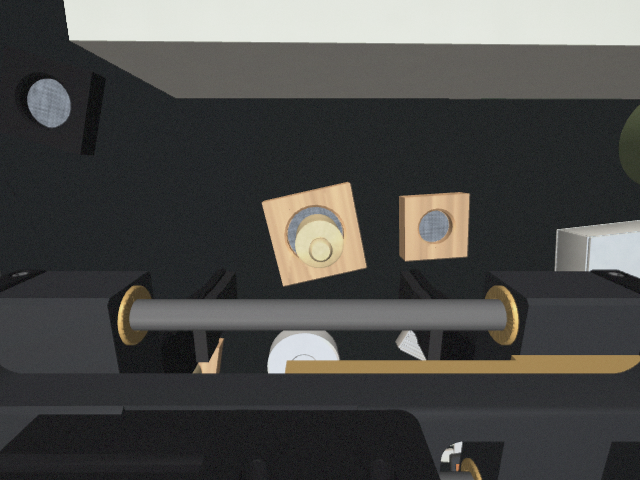

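The large weight is seated: knob top at 70.0 mm against 70.5 expected, upright at (320,242). Next is the small weight.

```bash
python3 -m crank '[[-0.2,-0.2,0.6,0,0],[-0.2,-0.22,0.8,0,0],[0,-0.22,0.8,0,0],[0,-0.22,0.8,0,0],[0,-0.22,0.8,0,0],[0,-0.22,0.8,0,0],[0,-0.22,0.8,0,0],[0,-0.22,0.8,0,0],[0,-0.22,0.7,0,0],[0,0,0,0,0]]' ; python3 look.py w9; python3 fit.py w9 w:.436:-.316:.0365  w:.557:-.311:.0455 s:.5645:-.1893:.019; python3 to.py .436 -.316 .03
```

```text
time_s: 22.2
ee_pos: [0.4459, -0.2943, 0.1366]
orientation: [0.517, 0.506, -0.483, 0.493]
force: [0.6, 0.3, -0.2]
finger_gap: 0.0866
w:.436:-.316:.0365 knob [ 0.4348 -0.318   0.0364] pix [ 0.4348 -0.3188  0.0335] 128
w:.557:-.311:.0455 knob [ 0.5561 -0.3135  0.0449] pix [ 0.5571 -0.3144  0.0425] 235
s:.5645:-.1893:.019 felt [ 0.5647 -0.1885  0.0098] 1710 circ [ 564.5 -188.8] 18.7 rect [ 563.6 -188.9] [65.2 64.1]
units [ 2.101 -0.26   0.571] spin/tilt deg [ 0.1 -2.8 -1.2] t 22.25 F [-0.1  0.7 -1. ] gap 0.087 q [-0.17  0.28  0.81  1.86 -0.29  1.12  0.75]
```

```bash
python3 -m crank '[[0.6,-0.2,0.5,0,0],[0.6,-0.1,0.1,0,0],[0.3,0,0,0,0],[0,0,0,0,0]]' >/dev/null; python3 to.py .4349 -.3183 .034; python3 -c "
from workcell import ctrl; print(ctrl.nose_length)"
```

```text
units [ 0.43  -0.018  0.102] spin/tilt deg [ 0.5 -2.9 -1.1] t 22.75 F [0.9 0.6 0. ] gap 0.087 q [-0.06  0.42  0.76  1.91 -0.41  0.98  0.9 ]
0.017
```

```bash
python3 -m crank '[[0.2,-0.02,0.1,0,0],[0.15,0,0,0,0],[0,0,0,0,0.3]]'; python3 to.py .4349 -.3183 .034
```

```text
time_s: 23.12
ee_pos: [0.4367, -0.318, 0.0385]
orientation: [0.515, 0.51, -0.479, 0.495]
force: [0.2, -0.2, 0.6]
finger_gap: 0.0826
units [ 0.089 -0.037  0.01 ] spin/tilt deg [ 0.6 -2.9 -1.3] t 23.125 F [ 0.2 -0.2  0.6] gap 0.0826 q [-0.04  0.45  0.74  1.91 -0.44  0.95  0.93]
```

```bash
python3 -m crank '[[0.1,-0.07,0,0,0.3],[0.02,-0.02,0,0,0.5],[0,0,0,0,0.6]]'; python3 -m crank '[[0,0,0,0,0.7],[0,0,0,0,1],[0,0,0,0,1],[0,0,0,0,1],[0,0,0,0,1]]' 20
```

```text
time_s: 23.5
ee_pos: [0.4322, -0.318, 0.0326]
orientation: [0.516, 0.509, -0.479, 0.496]
force: [-0.1, 0.6, 0.1]
finger_gap: 0.0547
time_s: 24.12
ee_pos: [0.4326, -0.3181, 0.033]
orientation: [0.516, 0.509, -0.479, 0.496]
force: [0.6, 0.0, -1.2]
finger_gap: 0.02
```

```bash
python3 -m crank '[[-0.4,0,0,0,1],[-0.8,0,0,0,1],[-0.7,0.1,-0.2,0,1],[0,0.5,-0.8,0,1],[0,0.5,-0.8,0,1],[0,0.5,-0.8,0,1],[0,0.5,-0.8,0,1],[0,0.5,-0.8,0,1],[0,0.5,-0.8,0,1],[0,0.5,-0.8,0,1]]'; python3 to.py .6655 .0686 .042
```

```text
time_s: 25.38
ee_pos: [0.6119, -0.0315, 0.1637]
orientation: [0.521, 0.503, -0.481, 0.495]
force: [0.4, -0.4, -0.8]
finger_gap: 0.0201
units [ 2.56   0.984 -1.887] spin/tilt deg [-0.2 -2.7 -1.9] t 25.375 F [ 0.4 -0.4 -0.8] gap 0.0201 q [-0.54  0.39  0.69  1.65 -0.32  1.17  0.23]
```

```bash
python3 -m crank '[[0.1,0.4,-0.8,0,1],[0.3,0.4,-0.8,0,1],[0.6,0.2,-0.3,0,1],[0.6,0,0,0,1],[0.2,0,0,0,1],[0,0,0,0,1]]'; python3 to.py .6655 .0686 .042
```

```text
time_s: 26.12
ee_pos: [0.6697, 0.075, 0.0868]
orientation: [0.521, 0.502, -0.478, 0.498]
force: [-0.4, -0.8, -1.7]
finger_gap: 0.0203
units [ 0.886 -0.119  0.17 ] spin/tilt deg [ 0.1 -2.7 -2.3] t 26.125 F [-0.4 -0.8 -1.7] gap 0.0203 q [-0.6   0.59  0.6   1.56 -0.42  1.07  0.12]
```

```bash
python3 -m crank '[[0.2,-0.12,0.15,0,1],[0.2,-0.05,0,0,1],[0.15,0,0,0,1],[0,0,0,0,1]]'; python3 to.py .6655 .0686 .042
```

```text
time_s: 26.62
ee_pos: [0.6627, 0.0668, 0.06]
orientation: [0.522, 0.501, -0.477, 0.499]
force: [0.0, 0.3, -0.7]
finger_gap: 0.0203
units [ 0.363  0.04  -0.018] spin/tilt deg [-0.  -2.7 -2.5] t 26.625 F [ 0.   0.3 -0.7] gap 0.0203 q [-0.58  0.6   0.59  1.6  -0.43  1.02  0.14]
```

```bash
python3 -m crank '[[0.08,0.06,-0.03,0,1],[0,0,0,0,1]]'; python3 to.py .6655 .0686 .042; python3 look.py w10; python3 - <<'E'
import cv2; im=cv2.imread('pics/w10.png')[190:360,230:410]; cv2.imwrite('pics/w10c.png',cv2.resize(im,None,fx=3,fy=3))
E
```

```text
time_s: 26.88
ee_pos: [0.6665, 0.0689, 0.0563]
orientation: [0.523, 0.501, -0.477, 0.499]
force: [0.3, 0.5, -1.3]
finger_gap: 0.0201
units [ 0.283 -0.032  0.019] spin/tilt deg [ 0.  -2.7 -2.5] t 26.875 F [ 0.3  0.5 -1.3] gap 0.0201 q [-0.58  0.61  0.59  1.59 -0.44  1.02  0.14]
```

View pics/w10c.png

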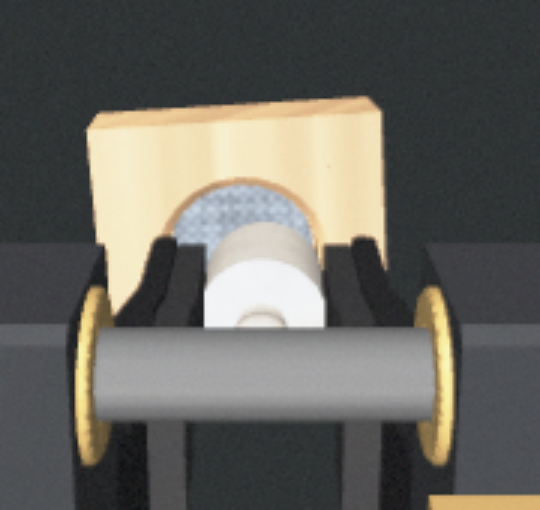

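Allowing for the 2.5° tool tilt, the weight's underside is about 2.4 mm too far in +x and 1.9 mm in +y, which matches the picture. I'll correct for it.

```bash
python3 -m crank '[[0.08,-0.08,0.06,0,1],[0,-0.01,0,0,1]]'; python3 to.py .6641 .067 .042
```

```text
time_s: 27.18
ee_pos: [0.662, 0.0655, 0.052]
orientation: [0.523, 0.501, -0.477, 0.499]
force: [-0.3, -0.1, -1.2]
finger_gap: 0.0201
units [ 0.203  0.033 -0.02 ] spin/tilt deg [-0.  -2.7 -2.5] t 27.175 F [-0.3 -0.1 -1.2] gap 0.0201 q [-0.58  0.61  0.59  1.61 -0.44  1.    0.15]
```

```bash
python3 -m crank '[[0.1,0.03,-0.02,0,1],[0.1,0,0,0,1],[0.05,0,0,0,1]]'; python3 to.py .6641 .067 .042
```

```text
time_s: 27.55
ee_pos: [0.6653, 0.0673, 0.041]
orientation: [0.523, 0.5, -0.476, 0.499]
force: [-7.8, -0.9, 23.3]
finger_gap: 0.0204
units [-0.021 -0.024  0.005] spin/tilt deg [ 0.  -2.8 -2.7] t 27.55 F [-7.8 -0.9 23.3] gap 0.0204 q [-0.57  0.62  0.58  1.61 -0.45  0.98  0.15]
```

```bash
python3 -m crank '[[-0.03,-0.03,0,0,0.9],[0,0,0,0,0.68],[0,0,0,0,0.6],[0,0,0,0,0.55],[-0.6,0,0,0,0.4],[-0.8,0,0,0,0.2],[-0.8,0,0,0,0],[0,0,0,0,0]]'; python3 look.py w11; python3 fit.py w11 w:.6655:.0686:.0455 w:.56:.063:.0705;  python3 to.py .557 -.314 .15
```

```text
time_s: 28.55
ee_pos: [0.6582, 0.0619, 0.1539]
orientation: [0.523, 0.5, -0.477, 0.499]
force: [-0.1, 0.4, -1.0]
finger_gap: 0.0714
w:.6655:.0686:.0455 knob [0.6656 0.0668 0.0455] pix [0.6656 0.0661 0.0425] 127
w:.56:.063:.0705 knob [0.5625 0.0636 0.0698] pix [0.5617 0.063  0.0675] 473
units [-0.404 -1.999  7.514] spin/tilt deg [ 0.  -2.7 -2.4] t 28.6 F [ 0.9  0.1 -0.1] gap 0.0751 q [-0.62  0.49  0.64  1.54 -0.36  1.17  0.1 ]
```

View pics/w11.png

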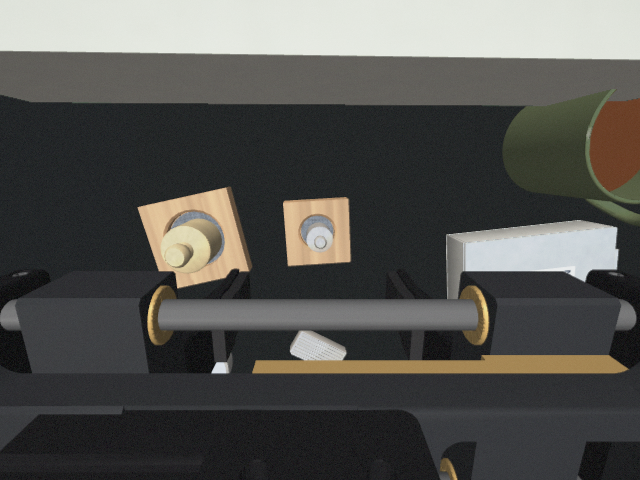

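The small weight is seated: knob top at 45.5 mm, exactly as expected, upright at (318,237). Last is the second middle-sized weight.

```bash
python3 -m crank '[[0,-0.2,0.8,0,0],[0,-0.22,0.8,0,0],[0,-0.22,0.8,0,0],[0,-0.22,0.8,0,0],[0,-0.22,0.8,0,0],[0,-0.22,0.8,0,0],[0,-0.22,0.8,0,0],[0,-0.22,0.8,0,0],[0,-0.22,0.8,0,0],[0,0,0,0,0]]' ; python3 look.py w12; python3 fit.py w12 w:.557:-.314:.0455 s:.5645:-.1888:.019; python3 to.py .557 -.314 .033
```

```text
time_s: 29.85
ee_pos: [0.5512, -0.304, 0.1151]
orientation: [0.517, 0.508, -0.481, 0.494]
force: [-0.1, 0.3, 0.2]
finger_gap: 0.0872
w:.557:-.314:.0455 knob [ 0.5578 -0.3137  0.0451] pix [ 0.5577 -0.3145  0.0425] 270
s:.5645:-.1888:.019 felt [ 0.5638 -0.1885  0.0099] 2238 circ [ 563.7 -188.9] 18.7 rect [ 563.8 -188.8] [64.4 64.5]
units [1.624 0.055 0.334] spin/tilt deg [ 0.4 -2.9 -1.3] t 29.9 F [0.6 1.3 0.2] gap 0.0872 q [-0.08  0.52  0.71  1.62 -0.42  1.16  0.76]
```

```bash
python3 -m crank '[[0.5,0.06,0.33,0,0],[0.5,0,0,0,0],[0.3,0,0,0,0],[0,0,0,0,0]]' >/dev/null; python3 to.py .5577 -.3141 .034
```

```text
units [ 0.205 -0.028  0.117] spin/tilt deg [ 0.8 -3.2 -1.2] t 30.4 F [ 0.1 -0.6  0.6] gap 0.087 q [-0.02  0.62  0.66  1.64 -0.49  1.06  0.82]
```

```bash
python3 -m crank '[[0.15,-0.03,0.12,0,0],[0.06,-0.02,0,0,0.2],[0,-0.01,0,0,0.4]]'; python3 -m crank '[[0,0,0,0,0.6],[0,0,0,0,0.7],[0,0,0,0,1],[0,0,0,0,1],[0,0,0,0,1],[0,0,0,0,1]]' 20
```

```text
time_s: 30.78
ee_pos: [0.5571, -0.3145, 0.0347]
orientation: [0.516, 0.511, -0.477, 0.495]
force: [-0.2, 0.9, 0.2]
finger_gap: 0.0744
time_s: 31.52
ee_pos: [0.5575, -0.3147, 0.0358]
orientation: [0.516, 0.511, -0.477, 0.496]
force: [0.5, -0.1, -0.8]
finger_gap: 0.0262
```

```bash
python3 -m crank '[[-0.4,0,0,0,1],[-0.7,0,0,0,1],[0,0.05,-0.6,0,1],[0,0.05,-0.8,0,1],[0,0.03,-0.6,0,1],[0,0,-0.3,0,1],[0,0,0,0,1]]'; python3 to.py .563 -.190 .0448
```

```text
time_s: 32.4
ee_pos: [0.561, -0.2025, 0.1055]
orientation: [0.517, 0.509, -0.477, 0.496]
force: [0.4, -0.5, -2.0]
finger_gap: 0.0265
units [ 1.226  0.009 -0.186] spin/tilt deg [ 0.6 -3.  -1.6] t 32.4 F [ 0.4 -0.5 -2. ] gap 0.0265 q [-0.26  0.45  0.71  1.73 -0.39  1.09  0.6 ]
```

```bash
python3 -m crank '[[0.4,0,-0.2,0,1],[0.4,0,0,0,1],[0,0,0,0,1]]' >/dev/null; python3 to.py .563 -.190 .0448; python3 look.py w13; python3 - <<'E'
import cv2; im=cv2.imread('pics/w13.png')[190:360,230:410]; cv2.imwrite('pics/w13c.png',cv2.resize(im,None,fx=3,fy=3))
E
```

```text
units [ 0.422  0.02  -0.08 ] spin/tilt deg [ 0.4 -2.9 -1.6] t 32.775 F [ 0.3  0.1 -3. ] gap 0.0268 q [-0.25  0.49  0.68  1.77 -0.43  1.01  0.61]
```

View pics/w13c.png

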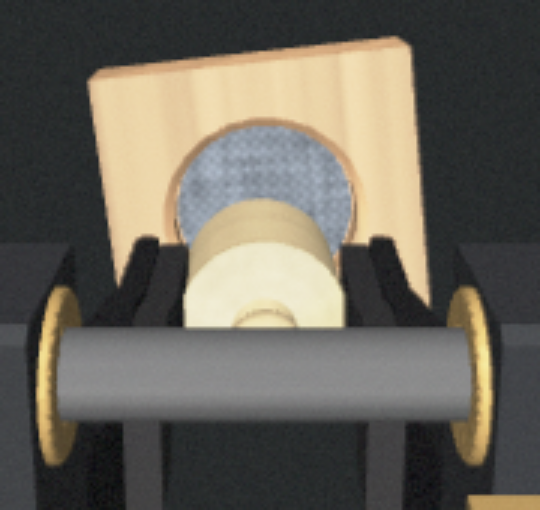

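Well centred in x, and about 4 mm short in y. Lowering with that corrected.

```bash
python3 -m crank '[[0.1,0.02,-0.08,0,1],[0.1,0,0,0,1],[0,0,0,0,1]]' ; python3 to.py .563 -.190 .0448
```

```text
time_s: 33.2
ee_pos: [0.5638, -0.1922, 0.0573]
orientation: [0.518, 0.505, -0.479, 0.497]
force: [0.6, -0.6, -2.8]
finger_gap: 0.0264
units [ 0.252 -0.023 -0.031] spin/tilt deg [ 0.3 -2.8 -1.8] t 33.2 F [ 0.6 -0.6 -2.8] gap 0.0264 q [-0.25  0.5   0.68  1.77 -0.44  1.    0.61]
```

```bash
python3 -m crank '[[0.12,-0.02,-0.03,0,1],[0.1,0,0,0,1],[0,0,0,0,1]]' ; python3 to.py .563 -.190 .0448
```

```text
time_s: 33.58
ee_pos: [0.5632, -0.19, 0.0458]
orientation: [0.519, 0.505, -0.478, 0.497]
force: [0.7, 0.0, -1.9]
finger_gap: 0.0262
units [ 0.02  -0.004  0.001] spin/tilt deg [ 0.3 -2.8 -1.8] t 33.575 F [ 0.7  0.  -1.9] gap 0.0262 q [-0.25  0.51  0.67  1.78 -0.45  0.97  0.61]
```

```bash
python3 -m crank '[[0.05,-0.01,0,0,1],[0,0,0,0,1]]'; python3 -m crank '[[0.06,-0.01,0,0,1],[0,0,0,0,1]]' ; python3 -m crank '[[0.06,-0.01,0,0,1],[0,0,0,0,1]]'
```

```text
time_s: 33.83
ee_pos: [0.5638, -0.1906, 0.0448]
orientation: [0.519, 0.505, -0.478, 0.497]
force: [-0.5, -0.1, -1.9]
finger_gap: 0.0264
time_s: 34.08
ee_pos: [0.5644, -0.1915, 0.0444]
orientation: [0.52, 0.504, -0.477, 0.498]
force: [-0.8, 0.0, -2.3]
finger_gap: 0.0263
time_s: 34.33
ee_pos: [0.565, -0.192, 0.0436]
orientation: [0.521, 0.503, -0.477, 0.499]
force: [0.1, -0.5, -1.7]
finger_gap: 0.0263
```

```bash
python3 -m crank '[[0.08,-0.06,-0.06,0,1],[0,0,0,0,1]]'; python3 -m crank '[[0.1,-0.02,-0.02,0,1],[0,0,0,0,1]]'
```

```text
time_s: 34.58
ee_pos: [0.5653, -0.1917, 0.043]
orientation: [0.522, 0.5, -0.476, 0.501]
force: [-0.0, 1.1, -1.8]
finger_gap: 0.0264
time_s: 34.83
ee_pos: [0.5659, -0.1921, 0.0402]
orientation: [0.523, 0.498, -0.476, 0.502]
force: [0.7, -0.3, -1.5]
finger_gap: 0.0268
```

```bash
python3 -m crank '[[0,-0.1,-0.04,0,1],[0.02,-0.03,-0.02,0,1]]'; python3 to.py .562 -.190 .040
```

```text
time_s: 35.08
ee_pos: [0.5609, -0.1899, 0.0399]
orientation: [0.524, 0.496, -0.475, 0.504]
force: [1.3, -3.3, 13.4]
finger_gap: 0.0267
units [-0.     0.022  0.002] spin/tilt deg [ 0.1 -2.4 -3.2] t 35.075 F [ 1.3 -3.3 13.4] gap 0.0267 q [-0.26  0.5   0.67  1.82 -0.45  0.93  0.62]
```

On the floor with 13 N of contact. Releasing.

```bash
python3 -m crank '[[-0.02,0.01,0,0,0.9],[0,0,0,0,0.62],[0,0,0,0,0.55],[0,0,0,0,0.5],[-0.6,0,0,0,0.4],[-0.8,0,0,0,0.2],[-0.8,0,0,0,0],[0,0,0,0,0]]'; python3 look.py w14; python3 fit.py w14 w:.5638:-.1888:.0545
```

```text
time_s: 36.08
ee_pos: [0.5532, -0.1933, 0.1514]
orientation: [0.522, 0.498, -0.476, 0.502]
force: [-0.1, 0.2, 0.2]
finger_gap: 0.0744
w:.5638:-.1888:.0545 knob [ 0.562  -0.1889  0.0542] pix [ 0.5619 -0.1897  0.0515] 215
```

```bash
python3 -m crank '[[-0.8,0,-0.3,0,0],[-0.8,0,-0.3,0,0],[-0.8,0,0,0,0],[0,-0.8,0.8,0,0],[0,-0.8,0.8,0,0],[0,-0.5,0.8,0,0],[0,0,0.8,0,0],[0,0,0.5,0,0],[0,0,0,0,0],[0,0,0,0,0]]'; python3 - <<'E'
from h import *
K,T=T_cam("top"); im,D=ctrl.grab_frame("top"); cv2.imwrite("pics/top1.png",im[130:370,140:540].repeat(2,0).repeat(2,1)); np.savez("top1.npz",im=im,D=D,K=K,T=T)
E
python3 fit.py top1 w:.5638:-.1888:.0545 w:.56:.063:.0705 w:.6655:.0686:.0455 w:.432:-.067:.0545
```

```text
time_s: 37.38
ee_pos: [0.4375, -0.3517, 0.2497]
orientation: [0.518, 0.506, -0.478, 0.498]
force: [0.4, 0.1, 0.2]
finger_gap: 0.0875
w:.5638:-.1888:.0545 knob [ 0.5624 -0.1875  0.0526] pix [ 0.5628 -0.1877  0.0515] 34
w:.56:.063:.0705 knob [0.5618 0.0642 0.0682] pix [0.5614 0.0641 0.0675] 59
w:.6655:.0686:.0455 knob [0.6648 0.0679 0.0447] pix [0.6664 0.0679 0.0425] 19
w:.432:-.067:.0545 knob [ 0.436  -0.0664  0.0522] pix [ 0.4361 -0.0659  0.0515] 33
```

View pics/top1.png

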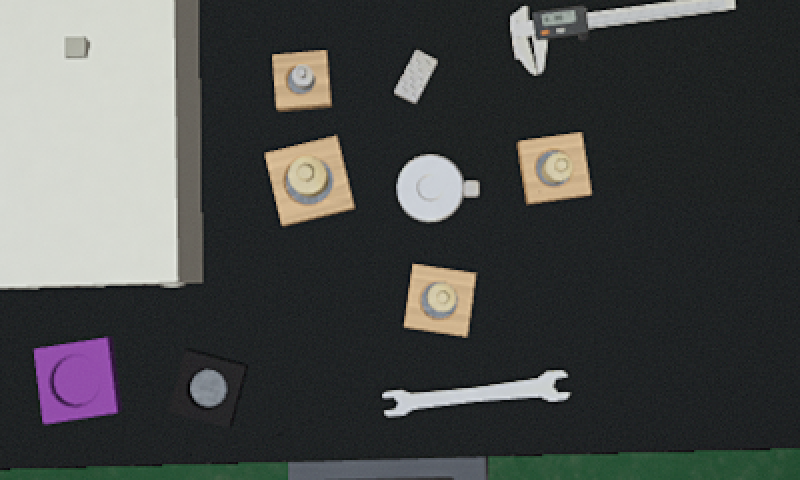

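View pics/w14.png

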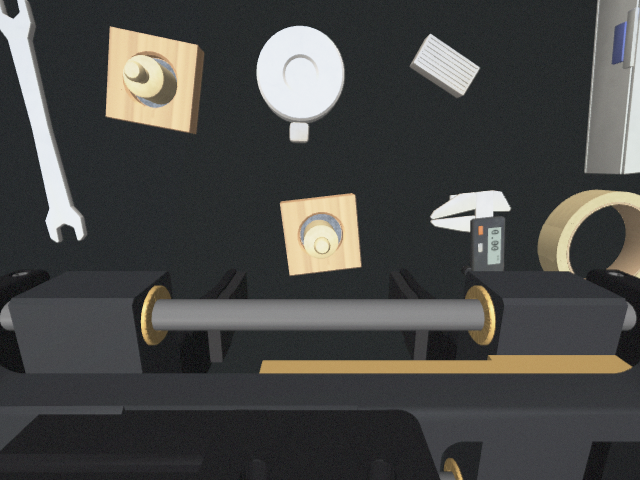

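The top view (crop at 2x) shows all four weights standing inside their recesses at (302,77), (308,175), (557,167) and (440,298). The striker at (431,188) and the insert at (416,77) look untouched. The wrist view agrees, so I'm handing in.

```bash
python3 -c "
from workcell import ctrl; print(ctrl.job_done(), ctrl.get_state()['time_s'])"
```

```text
the job is handed in; nothing more can be done
the job is handed in; nothing more can be done
```

All four check weights are standing upright in the recesses made for their sizes, and the job is handed in. The clock read 37.4 s of the 128 s allowed at the last move. I gripped each weight by its body and lowered it until I felt the recess floor before letting go. For the first middle weight that contact was light, and its fingertips were about 1 mm above the seat rim.

**Last checks (wrist camera):** the knob tops after release matched the fully seated heights.

| Weight | Knob top measured (mm) | Expected (mm) |
|---|---|---|
| Largest | 70.0 | 70.5 |
| Middle, first | 54.2 | 54.5 |
| Middle, second | 54.2 | 54.5 |
| Smallest | 45.5 | 45.5 |

- **Final top view:** each weight was inside its recess. The knob heights read 1–2 mm lower there, which fits that camera's coarser reading. The striker, the jaw insert and the purple and black look-alike seats looked unmoved by eye; I did not re-measure them.
- **Not perfectly centred:** the weights sit about 1–3 mm off-centre. The first middle weight is furthest off, at about 3 mm by the wrist camera and 4 mm by the top view, against 5 mm of clearance.
- **What disagreed:** three of the four weights touched down 4–8 mm lower than I had worked out from the pick-up height, and I did not find out why. The tool also drifted to a tilt of 2–3°. The highest contact force I read was about 23 N vertically.

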